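# Fit the setting fork on the gearbox shaft and bring the shaft home

### The arm

A 7-joint arm with a two-finger parallel gripper is mounted at the origin on the work surface. World frame = base frame: x ahead of the robot, y to its left, z up, the work surface at z = 0. Lengths are in m, angles in rad, forces in N, time in s.
With the tool pointing down it reaches from about 0.35 to 0.9 m from the base axis. Payload 8.1 kg.
Tool frame: the origin (TCP) lies midway between the tips of the shut fingers; the grasp point (between the pads) lies arm.hold_point_z behind it (arm.hold_point_z is the distance from the TCP to the grasp point, in m); z points along the fingers, x is the direction in which the jaws open and shut, and the axes are right-handed (so a half turn about z gives the same grasp; the last joint's range is limited). The gripper opens to 92 mm and grips with 3 to 60 N. Pads are 19 mm wide; open, the fingers measure 130 mm over their backs; the gripper's body (75 mm by 190 mm) begins 47 mm behind the grasp point.
Start: joints at [1.071, 0.434, 0.025, 1.573, -0.012, 1.134, -0.075], TCP at [0.242, -0.576, 0.227] pointing down, gripper open.
Joint ranges: [-2.62, 2.62], [-0.44, 2.09], [-1.27, 1.32], [0.08, 2.57], [-1.32, 4.46], [0.12, 2], [-2.74, 2.74]. Speed limits (rad/s): [2.22, 2.22, 3.01, 3.01, 3.14, 3.14, 3.14].

### API

Orientations are given as a rotation vector (axis times angle).
In Python, from cell import arm gives the robot as it stands.
- The arm moves only by the shell command python3 -m pendant 'ROWS' [FORCE]. ROWS is JSON, a list of rows, each an object with "dp": the shift along the tool's x, y, z in m, a list of three; "rotation": the turn, a rotation vector about the tool's x, y, z in rad, a list of three; "fingers": the closure, from -1 (fully open) to 1 (shut). In form: [{"dp": [x, y, z], "rotation": [rx, ry, rz], "fingers": fingers}, ...]. A call has 1 to 20 rows; each row is the pose to reach, as a shift and turn from the pose measured when the call began, along the tool's axes at that moment; what a row does not reach only later rows make up. A row lasts 1/8 s, in which the tool goes at most 62.5 mm and 10.7 degrees, less where a joint would pass 70% of its speed; a pose out of reach is approached as far as the arm can. A call with a gripper value outside its range is refused whole. The fingers move at their own pace and stop on an object; FORCE is the grip in N (left out, the last holds). Time passes only in rows, so rows that repeat a pose let the fingers close. It gives the time, the measured TCP pose, the force and the opening at its end, in the units of the state.
- arm.observe(): the state, without advancing time (a new reading comes with each control period).
- arm.get_image(name): name is "side" or "top" or "wrist"; returns the picture (384x512x3 uint8, blue, green, red); there is no depth.
- arm.camera_params(name): a dict with "camera_matrix" (3x3 intrinsics, pixels), "k1" (the pictures are not rectified: a ray, as slopes to the right and down, at radius r is drawn at 1 + k1 r^2 times it, then the intrinsics apply), "rvec" (rotation vector, rad) and "tvec" (3), from world to camera coordinates, as OpenCV has them. Camera axes: x right, y down, z forward; pixel columns grow to the right and rows downward; lengths in m; the calibration is good to about 2 mm. A picture is of the moment at which its call begins: read the wrist's pose just before it. camera_params takes no time and is no camera call; for the wrist camera it gives the pose at the moment of the call.
- arm.sign_off(): hands the job in, once; it reports no verdict.
The state is a dict: "clock": time; "joints": joint angles; "dq": joint speeds; "joint_efforts": joint torques, N m; "position": TCP position; "ee_rot": TCP orientation; "force": force on the tool from outside, world axes, zero at the start; "ft_torque": the same for the moment, N m; "width": opening from 0.0 (shut) to 1.0 (fully open).
Only numpy, scipy, OpenCV 4.12 (cv2) and the standard library are available. Lean on these libraries where they do the work, as an engineer would, in place of code of your own. Each camera call takes 0.05 s, during which the arm holds its last target.

### The job

Take the C-shaped setting fork with the black grip out of the wooden rack and slide it down through its gap onto the narrow groove of the gearbox shaft, fully home, feeling for the groove because the shaft has play along its length. Then, with the fork, slide the shaft until its flange stops against the bearing lug, and leave the fork standing in the groove there. Be gentle (never more than 30 N between fork and gearbox), keep the hand itself off the gearbox, and leave the other things where they are.

Things in the scene. Friction and masses are not known exactly. Their poses are not given: they have to be found in the camera images.
- fork: Setting fork: flat C (horseshoe) 9 mm thick, standing on its two legs in a rack slot, gap open downwards, same either way round, 0.12 kg. Origin: centre of its underside between the leg ends; x across the gap, y through the thickness, z up. Steel part 40 mm wide, z 0-44 mm; gap 14 mm wide, 26 mm deep. Above it a black grip 24 (x) x 9 (y) mm, z 44-84 mm: pinch across the thickness at about z 68 mm.
- fork_seat (a point): Middle of the closed upper end of the fork's gap, 26 mm above the fork's origin; it rests on the neck of the shaft's groove when the fork is fully home. The inner corners of the leg ends are rounded, radius 5 mm.
- housing: Aluminium gearbox casting fixed to the bench. Origin: centre of its underside, z up. Base 120 (x) x 160 (y) x 14 mm; two bearing lugs 15 mm thick, 56 mm wide, centred at y -62.5 and +62.5 mm, tops at z 80 mm. A dark steel shaft, 24 mm diameter, runs along y through both lugs, axis at x 0, z 60 mm; it slides along y with about 8 N friction, stays where left and does not turn.
- shaft_play (a point): Fixed point of the casting on the shaft axis, at y -34, z 60 mm of the casting: the -y end of the play. The shaft's one groove is NOT measured: its centre starts anywhere from 0 to 28 mm on from this point in +y. Groove 12 mm long in y, cut to a square neck 12 x 12 mm (top at z 66, sides x -6 and 6). The fork fits it with 1.5 mm play each way in y, 1 mm each way in x.
- shaft_home (a point): Fixed point of the casting on the shaft axis (y 0, z 60 mm of the casting): the groove's centre lies here when the shaft is home, its 34 mm flange (47 to 55 mm beyond the groove's centre in +y) against the inner face of the +y lug. Fork origin: about z 70 mm when its legs ride on the full shaft beside the groove, z 40 mm when fully home in the groove.
- rack: Wooden block fixed to the bench, 70 (x) x 130 (y) x 30 mm, origin at the centre of its underside. Two slots along x, at y -35 and +35 mm, 42 mm long, 10.5 mm wide, 18 mm deep (floor at z 12 mm): one holds the fork, the other the plain gauge plate.
- gauge: Plain solid steel plate 40 x 9 x 55 mm with no gap and no grip, standing in the other slot of the rack. Origin: centre of its underside. Leave it alone.
- tin: Closed grey metal tin, 66 mm diameter, 100 mm tall, origin at the centre of its underside. Leave it alone.
- block: Cork sanding block 70 x 45 x 28 mm, origin at the centre of its underside. Leave it alone.
- screwdriver: Screwdriver lying on the bench along its own x axis. Leave it alone.

How it is judged:
On the way:
1. the fork is fully down in the groove of the shaft, before the shaft is brought home (z of fork_seat in the frame of housing between 0.06 and 0.069 m and x of fork_seat in the frame of housing between -0.005 and 0.005 m and y of fork_seat in the frame of housing between -0.04 and -0.003 m), for 0.2 s.
At the end, for the whole second after the job is handed in: The fork stands released and at rest in the groove, upright within 0.2 rad, fully down (the closed end of its gap within 3 mm of the neck's top, 5 mm sideways), and the shaft is home: the fork lies between 3 mm short of and 4 mm past the middle of the casting (y -3 to +4 mm in its frame) (z of fork_seat in the frame of housing between 0.06 and 0.069 m and x of fork_seat in the frame of housing between -0.005 and 0.005 m and y of fork_seat in the frame of housing between -0.003 and 0.004 m and angle between fork's own z axis and vertical below 0.2 rad and linear speed of fork below 0.02 m/s); the robot touches nothing.
It fails at once if the fork is pressed against the gearbox with more than 30 N (contact force between fork and housing above 30 N).
It fails at once if the hand or arm presses on the gearbox (more than 3 N) (contact force between any of the fingers, the arm and housing above 3 N).
It fails at once if another thing is moved by more than 15 mm (distance of any of gauge, tin, block, screwdriver from where it was at the start of the episode above 0.015 m).
It also fails if it takes over 64 s, if anything falls off the work surface, if the arm or the gripper's body presses on something with over 40 N, if the wrist force passes 120 N, or if a joint passes its speed limit or range.

## Working session

There is one attempt and no reset: what is moved stays moved. The work goes in short steps, Python scripts to look and compute and a shell command to move; the robot and the scene stay as the last step left them, time stands still between calls to the robot, and variables do not carry over. Pictures are saved under pics/ and viewed, and the job is handed in when it is done.

```bash
ls; mkdir -p pics; python3 - <<'E'
from cell import arm
import cv2
s=arm.observe(); print(s); print(arm.hold_point_z)
for n in ("side","top","wrist"):
    p=arm.camera_params(n); print(n,p)
    cv2.imwrite(f"pics/{n}0.png",arm.get_image(n))
E
```

```text
pics
{'clock': 0.0, 'joints': array([ 1.07138056,  0.43521263,  0.02496468,  1.57410565, -0.01159711,
        1.13399788, -0.07510086]), 'dq': array([ 0.00026194,  0.00059631,  0.00152488, -0.00024116, -0.0008249 ,
        0.00051047, -0.00021142]), 'joint_efforts': array([-1.48309427e-03, -6.67855597e+01,  9.83886011e-01, -3.14459074e+01,
       -6.06981595e-02,  4.31875361e-02,  1.74414445e-04]), 'position': array([ 0.24130247, -0.57597902,  0.22594801]), 'ee_rot': array([-2.61504483e+00,  1.73965892e+00,  2.17932034e-03]), 'force': array([-0.01094688, -0.01975584, -0.79771138]), 'ft_torque': array([ 0.05870374, -0.0224512 ,  0.0075952 ]), 'width': 0.9979514879568407}
0.0188
side {'camera_matrix': array([[365.50533454,   0.        , 258.535412  ],
       [  0.        , 365.50533454, 201.14010605],
       [  0.        ,   0.        ,   1.        ]]), 'k1': -0.005889786952638907, 'rvec': array([ 2.30364081, -0.92245414,  0.33002285]), 'tvec': array([-0.52520376,  0.336276  ,  0.51387843])}
top {'camera_matrix': array([[407.03124519,   0.        , 254.59973717],
       [  0.        , 407.03124519, 188.10344096],
       [  0.        ,   0.        ,   1.        ]]), 'k1': -0.1319280092991323, 'rvec': array([-2.22443891,  2.19761783, -0.05965884]), 'tvec': array([-0.10365177,  0.61135494,  0.84106831])}
wrist {'camera_matrix': array([[343.52190965,   0.        , 256.68698813],
       [  0.        , 343.52190965, 183.90583611],
       [  0.        ,   0.        ,   1.        ]]), 'k1': -0.010078183229580187, 'rvec': array([-2.40663036,  1.60199873,  0.23471922]), 'tvec': array([-0.62560607, -0.03646596,  0.39081476])}
```

View pics/top0.png

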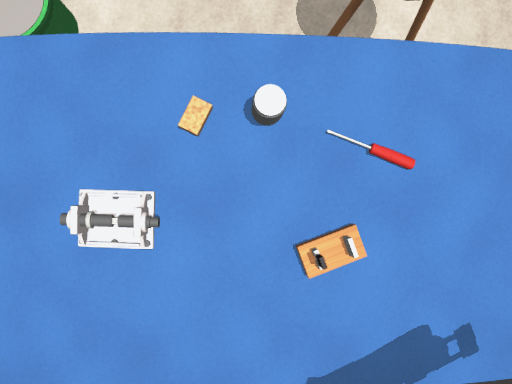

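View pics/side0.png

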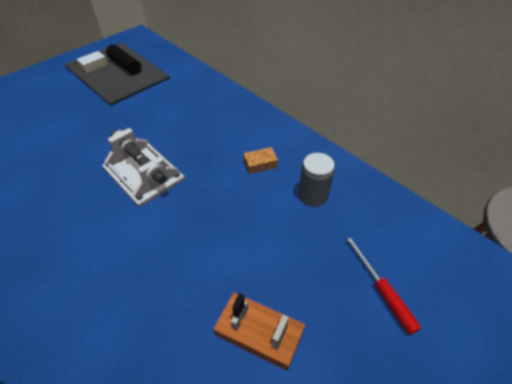

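View pics/wrist0.png

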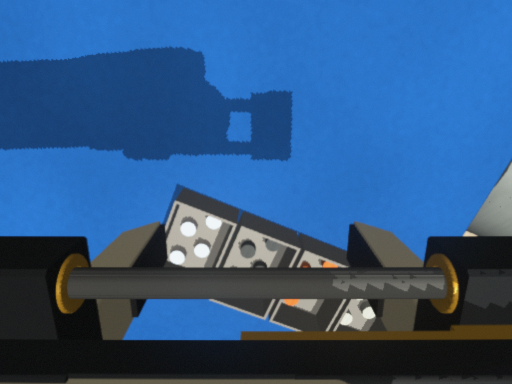

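The top view shows the gearbox at about (117,219), the rack at (332,251), the fork with its black grip at (319,259), and the gauge at (352,247). Next I'll measure these.

```bash
cat > h.py <<'E'
import numpy as np, cv2
from cell import arm
from scipy.spatial.transform import Rotation as R
def dist(P): return np.array([P["k1"],0,0,0,0.])
def ray(P,uv):
    # drawn = slope*(1+k1 r^2): OpenCV's radial model
    uv=np.asarray(uv,float).reshape(-1,1,2)
    n=cv2.undistortPoints(uv,P["camera_matrix"],dist(P)).reshape(-1,2)
    Rm=cv2.Rodrigues(P["rvec"])[0]
    return -Rm.T@P["tvec"], np.c_[n,np.ones(len(n))]@Rm
def plane(P,uv,z):
    c,d=ray(P,uv); return c+d*((z-c[2])/d[:,2])[:,None]
def proj(P,X):
    return cv2.projectPoints(np.asarray(X,float).reshape(-1,1,3),P["rvec"],P["tvec"],P["camera_matrix"],dist(P))[0].reshape(-1,2)
E
python3 - <<'E'
from h import *
P=arm.camera_params("top"); im=cv2.imread("pics/top0.png")
hsv=cv2.cvtColor(im,cv2.COLOR_BGR2HSV)
print(hsv[251,335],hsv[200,100],hsv[219,117])
notblue=((hsv[...,0]<95)|(hsv[...,0]>125)|(hsv[...,1]<120)).astype(np.uint8)
for name,(x0,y0,x1,y1),z in (("rack",(285,215,380,285),.03),("housing",(50,180,170,260),.014)):
    m=np.zeros_like(notblue); m[y0:y1,x0:x1]=notblue[y0:y1,x0:x1]
    if name=="rack": m&=((hsv[...,1]>90)&(hsv[...,0]<25)).astype(np.uint8)
    m=cv2.morphologyEx(m,cv2.MORPH_CLOSE,np.ones((5,5)))
    cs=cv2.findContours(m,0,2)[0]; c=max(cs,key=cv2.contourArea)
    r=cv2.minAreaRect(c); b=cv2.boxPoints(r); print(name,r)
    W=plane(P,b,z); print(W.round(4)); print(W.mean(0), [np.linalg.norm(W[i]-W[i-1]) for i in range(4)])
big=cv2.resize(im[205:295,280:385],None,fx=7,fy=6.6,interpolation=cv2.INTER_CUBIC); cv2.imwrite("pics/rackz.png",big)
big=cv2.resize(im[180:260,50:170],None,fx=6.6,fy=6.6,interpolation=cv2.INTER_CUBIC); cv2.imwrite("pics/housz.png",big)
E
```

```text
[ 16 136 242] [110   3 246] [ 30   9 202]
rack ((331.22540283203125, 250.5833740234375), (35.085933685302734, 63.34547424316406), 68.87527465820312)
[[ 0.4959 -0.1799  0.03  ]
 [ 0.5432 -0.3022  0.03  ]
 [ 0.4754 -0.3302  0.03  ]
 [ 0.4287 -0.207   0.03  ]]
[ 0.48579251 -0.25483685  0.03      ] [np.float64(0.07251608096804253), np.float64(0.13112710170833622), np.float64(0.07339550376113199), np.float64(0.131793861984415)]
housing ((109.08773040771484, 218.51727294921875), (100.16256713867188, 58.592308044433594), 1.6846843957901)
[[0.4851 0.3152 0.014 ]
 [0.6081 0.3126 0.014 ]
 [0.6046 0.0993 0.014 ]
 [0.4836 0.1016 0.014 ]]
[0.54535708 0.2071677  0.014     ] [np.float64(0.21369265615628785), np.float64(0.12304836332641536), np.float64(0.2133516139618511), np.float64(0.1210288457844311)]
```

View pics/rackz.png

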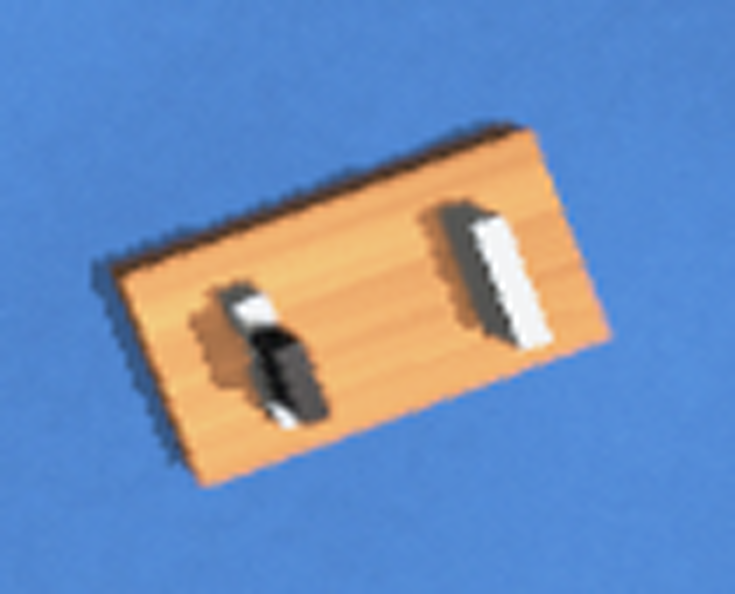

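View pics/housz.png

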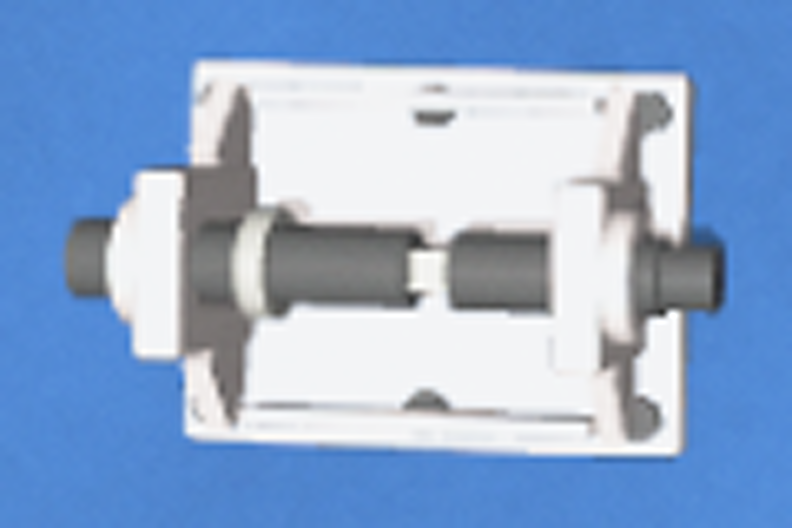

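```bash
cat >> h.py <<'E'
def delta(pos,ang,s=None):
    """dp, rotation (tool axes now) to reach TCP pos, tool x at world yaw ang (mod pi), z down"""
    s=s or arm.observe(); R0=R.from_rotvec(s["ee_rot"])
    best=None
    for a in (ang,ang+np.pi):
        x=np.array([np.cos(a),np.sin(a),0]); z=np.array([0,0,-1.]); y=np.cross(z,x)
        r=(R0.inv()*R.from_matrix(np.c_[x,y,z])).as_rotvec()
        if best is None or np.linalg.norm(r)<np.linalg.norm(best): best=r
    return R0.inv().apply(np.asarray(pos)-s["position"]), best
E
python3 - <<'E'
from h import *
P=arm.camera_params("wrist"); s=arm.observe()
R0=R.from_rotvec(s["ee_rot"]); c,d=ray(P,[[256,184]])
print("tool axes",R0.as_matrix().round(3)); print("cam in tool",R0.inv().apply(c-s["position"]),R0.inv().apply(d[0]))
T=arm.camera_params("top")
# housing base corners (zoomed pic)
z=np.array([(195,60),(692,75),(683,455),(185,437)])/6.6-0.42+[50,180]
W=plane(T,z,.014); print(W.round(4),W.mean(0),[np.linalg.norm(W[i]-W[i-1]) for i in range(4)])
e=(W[0]+W[3]-W[1]-W[2]); print("yaw of +y",np.arctan2(e[1],e[0]))
g=np.array([(409,270),(447,270)])/6.6-0.42+[50,180]
print("groove",plane(T,g,.066))
f=np.array([-0.0473,0.1223,0]);f/=np.linalg.norm(f)
F=np.array([.4858,-.2548,0])+.035*f; print("fork",F, "yaw",np.arctan2(f[1],f[0]))
b=(np.array([(118,275),(530,128),(608,338),(205,487)])/[7,6.6])-0.42+[280,205]
B=plane(T,b,.03); print(B.round(4),B.mean(0),[np.linalg.norm(B[i]-B[i-1]) for i in range(4)])
print(np.arctan2(*(B[0]-B[1])[[1,0]]),np.arctan2(*(B[3]-B[2])[[1,0]]))
print(proj(T,F+[0,0,.096]))
print(delta([*F[:2],.2],np.arctan2(f[1],f[0])))
E
```

```text
tool axes [[ 0.386 -0.922 -0.001]
 [-0.922 -0.386  0.001]
 [-0.001  0.    -1.   ]]
cam in tool [ 0.00106875 -0.07648023 -0.15856326] [-0.00137762  0.28630602  0.95813936]
[[0.6067 0.2705 0.014 ]
 [0.604  0.1109 0.014 ]
 [0.485  0.1124 0.014 ]
 [0.4873 0.2726 0.014 ]] [0.54576218 0.19158807 0.014     ] [np.float64(0.11940498974464814), np.float64(0.15962630962451876), np.float64(0.11900179090573744), np.float64(0.1601627691098074)]
yaw of +y 1.5551827897474806
groove [[0.5450815  0.18364812 0.066     ]
 [0.54527772 0.17221284 0.066     ]]
fork [ 0.47317494 -0.22215635  0.        ] yaw 1.939831744095617
[[ 0.4947 -0.1821  0.03  ]
 [ 0.5408 -0.304   0.03  ]
 [ 0.4748 -0.3289  0.03  ]
 [ 0.4287 -0.2088  0.03  ]] [ 0.48474208 -0.25594982  0.03      ] [np.float64(0.07121124513785963), np.float64(0.13033371238341), np.float64(0.07046959291674511), np.float64(0.12864411687725114)]
1.9321628418028642 1.9377903514249033
[[322.18826716 262.03018526]]
(array([-0.23687592, -0.35057776,  0.02637891]), array([9.07778282e-05, 1.13218858e-03, 2.76962048e-02]))
```

```bash
python3 -m pendant '[{"dp":[-0.03,-0.045,0],"rotation":[0,0,0.01],"fingers":0.1},{"dp":[-0.06,-0.09,0],"rotation":[0,0,0.028],"fingers":0.1},{"dp":[-0.09,-0.135,0.005],"rotation":[0,0,0.028],"fingers":0.1},{"dp":[-0.12,-0.18,0.01],"rotation":[0,0,0.028],"fingers":0.1},{"dp":[-0.15,-0.225,0.015],"rotation":[0,0,0.028],"fingers":0.1},{"dp":[-0.18,-0.27,0.02],"rotation":[0,0,0.028],"fingers":0.1},{"dp":[-0.21,-0.315,0.026],"rotation":[0,0,0.028],"fingers":0.1},{"dp":[-0.23,-0.34,0.026],"rotation":[0,0,0.028],"fingers":0.1},{"dp":[-0.237,-0.3505,0.026],"rotation":[0,0,0.028],"fingers":0.1},{"dp":[-0.237,-0.3505,0.026],"rotation":[0,0,0.028],"fingers":0.1},{"dp":[-0.237,-0.3505,0.026],"rotation":[0,0,0.028],"fingers":0.1}]' 20
python3 - <<'E'
from h import *
s=arm.observe(); P=arm.camera_params("wrist"); im=arm.get_image("wrist"); cv2.imwrite("pics/w1.png",im)
np.savez("w1.npz",**P); print(s["position"],s["ee_rot"],s["width"],s["clock"])
F=np.array([0.4731,-0.2222,0]); print(proj(P,[F+[0,0,.056],F+[0,0,.096]]))
E
```

```text
clock: 1.52
position: [0.4722, -0.2238, 0.2003]
ee_rot: [2.589, -1.779, -0.002]
force: [-0.8, -0.3, 0.3]
width: 0.451
[ 0.47218541 -0.22381962  0.2003311 ] [ 2.58870254e+00 -1.77942971e+00 -1.63008780e-03] 0.4511517810324764 1.525
[[254.05752333 167.60026585]
 [253.69758141 179.73121698]]
```

View pics/w1.png

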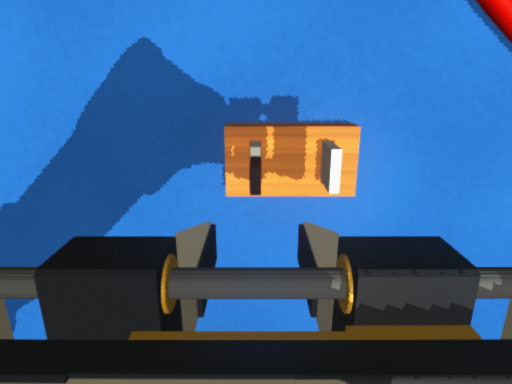

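```bash
python3 - <<'E'
from h import *
im=cv2.imread("pics/w1.png"); P=dict(np.load("w1.npz"))
cv2.imwrite("pics/w1z.png",cv2.resize(im[110:210,210:370],None,fx=5,fy=5,interpolation=cv2.INTER_CUBIC))
F=np.array([0.4731,-0.2222,0]); f=np.array([np.cos(1.936),np.sin(1.936),0]); t=np.array([f[1],-f[0],0])
for z in(.056,.096): print(z,((proj(P,[F+a*t*.012+b*f*.0045+[0,0,z] for a in(-1,1) for b in (-1,1)])-[210,110])*5).round(0).tolist())
gray=im.max(2)
for r in range(150,200,3): 
    c=np.where(gray[r,240:275]<60)[0]+240; print(r,c.min() if len(c) else None,c.max() if len(c) else None,end='; ')
E
```

```text
0.056 [[245.0, 352.0], [196.0, 352.0], [245.0, 223.0], [195.0, 223.0]]
0.096 [[247.0, 420.0], [191.0, 420.0], [247.0, 275.0], [190.0, 275.0]]
150 None None; 153 None None; 156 None None; 159 251 259; 162 251 259; 165 251 259; 168 251 259; 171 251 259; 174 251 259; 177 251 259; 180 251 259; 183 251 259; 186 251 259; 189 251 259; 192 251 259; 195 None None; 198 None None;
```

View pics/w1z.png

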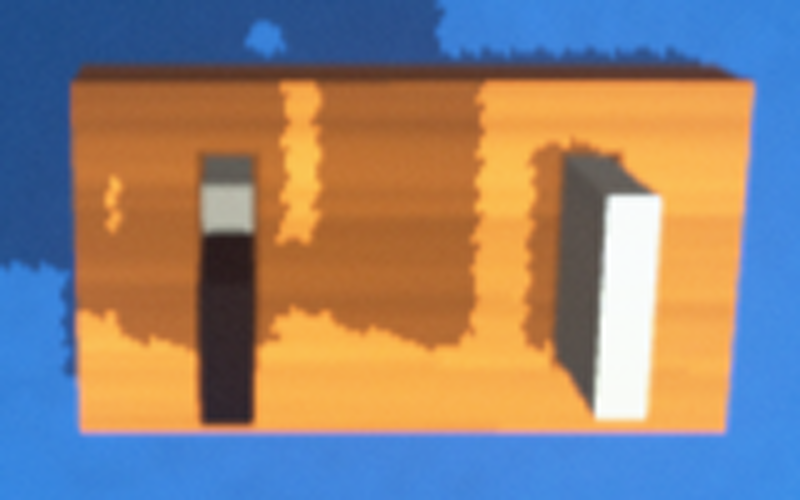

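```bash
python3 - <<'E'
from h import *
print([x.round(4).tolist() for x in delta([.473,-.2237,.0622],1.936)])
E
```

```text
[[0.0003, -0.0009, 0.1381], [0.0008, 0.0008, 0.0009]]
```

```bash
python3 -m pendant '[{"dp":[0.0003,-0.001,0.05],"rotation":[0,0,0],"fingers":0.1},{"dp":[0.0003,-0.001,0.09],"rotation":[0,0,0],"fingers":0.1},{"dp":[0.0003,-0.001,0.12],"rotation":[0,0,0],"fingers":0.1},{"dp":[0.0003,-0.001,0.138],"rotation":[0,0,0],"fingers":0.1},{"dp":[0.0003,-0.001,0.138],"rotation":[0,0,0],"fingers":0.1},{"dp":[0.0003,-0.001,0.138],"rotation":[0,0,0],"fingers":0.1}]' 20
python3 - <<'E'
from h import *
im=arm.get_image("wrist"); cv2.imwrite("pics/w2.png",im)
E
```

```text
clock: 2.33
position: [0.4733, -0.2245, 0.0631]
ee_rot: [2.588, -1.781, -0.0]
force: [-0.1, 0.3, 0.5]
width: 0.447
```

View pics/w2.png

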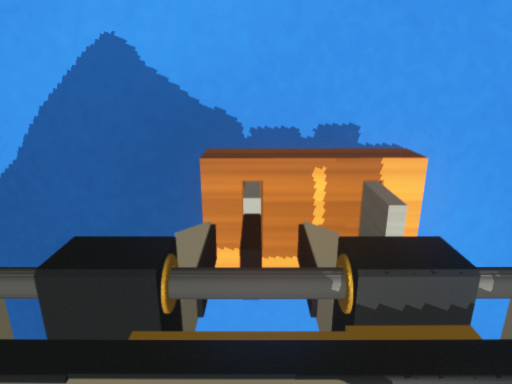

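```bash
python3 - <<'E'
from h import *
s=arm.observe();P=arm.camera_params("wrist");R0=R.from_rotvec(s["ee_rot"])
for z in (-.0188,-.03,0,.01): print(z,proj(P,[s["position"]+R0.apply([a,0,z]) for a in(-.0045,0,.0045)]).round(1).tolist())
im=cv2.imread("pics/w2.png").max(2)
for r in (200,220,240,255): print(r,im[r,230:275].tolist())
E
```

```text
-0.0188 [[244.1, 257.4], [254.0, 257.4], [264.0, 257.4]]
-0.03 [[243.2, 270.4], [253.9, 270.4], [264.5, 270.4]]
0 [[245.4, 239.2], [254.3, 239.2], [263.2, 239.1]]
0.01 [[246.0, 230.9], [254.4, 230.9], [262.8, 230.9]]
200 [184, 185, 185, 185, 185, 184, 186, 184, 186, 186, 185, 182, 164, 183, 191, 193, 193, 194, 194, 194, 193, 192, 192, 194, 194, 193, 194, 192, 192, 193, 188, 146, 158, 189, 197, 199, 198, 198, 198, 198, 198, 198, 198, 197, 199]
220 [200, 202, 201, 200, 200, 199, 199, 198, 200, 199, 200, 195, 141, 72, 45, 42, 41, 44, 43, 41, 44, 42, 41, 43, 45, 42, 43, 43, 43, 45, 67, 119, 158, 188, 196, 196, 196, 196, 196, 197, 195, 196, 195, 195, 196]
240 [200, 200, 199, 201, 200, 200, 199, 198, 199, 195, 145, 73, 42, 42, 42, 41, 40, 37, 42, 40, 42, 42, 41, 39, 42, 43, 41, 41, 41, 42, 49, 91, 155, 190, 197, 197, 197, 197, 195, 197, 196, 196, 197, 197, 195]
255 [252, 252, 252, 252, 252, 252, 252, 252, 250, 208, 98, 48, 44, 45, 44, 43, 44, 46, 47, 46, 45, 43, 45, 47, 46, 45, 46, 46, 46, 45, 46, 79, 171, 190, 192, 192, 192, 192, 193, 198, 193, 191, 192, 192, 192]
```

```bash
python3 -m pendant '[{"dp":[-0.0014,0,0],"rotation":[0,0,0],"fingers":0.1},{"dp":[-0.0014,0,0],"rotation":[0,0,0],"fingers":0.7},{"dp":[-0.0014,0,0],"rotation":[0,0,0],"fingers":1},{"dp":[-0.0014,0,0],"rotation":[0,0,0],"fingers":1},{"dp":[-0.0014,0,0],"rotation":[0,0,0],"fingers":1},{"dp":[-0.0014,0,0],"rotation":[0,0,0],"fingers":1}]' 25
python3 - <<'E'
from h import *
im=arm.get_image("wrist"); cv2.imwrite("pics/w3.png",im); print(arm.observe()["width"]*92,arm.observe()["force"])
E
```

```text
clock: 3.12
position: [0.473, -0.2229, 0.0633]
ee_rot: [-2.588, 1.781, -0.0]
force: [-0.6, 1.6, 0.8]
width: 0.092
9.020648762956444 [-0.07748036  1.57238501  1.80369002]
```

View pics/w3.png

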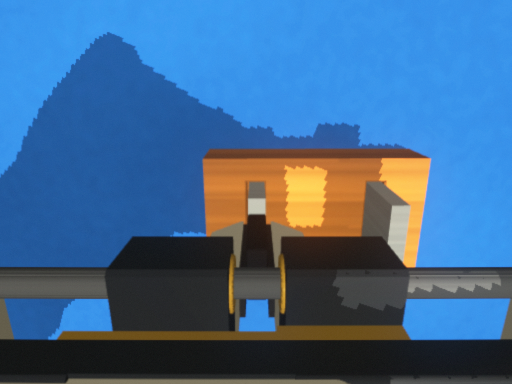

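The fork is gripped, with an opening of 9.02 mm. Next I lift it and check.

```bash
python3 -m pendant '[{"dp":[0,0,-0.01],"rotation":[0,0,0],"fingers":1},{"dp":[0,0,-0.03],"rotation":[0,0,0],"fingers":1},{"dp":[0,0,-0.07],"rotation":[0,0,0],"fingers":1},{"dp":[0,0,-0.11],"rotation":[0,0,0],"fingers":1},{"dp":[0,0,-0.14],"rotation":[0,0,0],"fingers":1},{"dp":[0,0,-0.14],"rotation":[0,0,0],"fingers":1}]' 25
python3 - <<'E'
from h import *
im=arm.get_image("wrist"); cv2.imwrite("pics/w4.png",im); s=arm.observe(); print(s["width"]*92,s["force"],s["position"])
# target: above the housing offset so that the wrist camera sees the groove: groove world approx
G=np.array([.5452,.178,0]); 
print([x.round(4).tolist() for x in delta([G[0],G[1],.2],1.5552)])
E
```

```text
clock: 3.92
position: [0.4743, -0.2235, 0.2061]
ee_rot: [-2.587, 1.78, -0.008]
force: [0.0, 0.1, -1.1]
width: 0.097
8.828297372482458 [-0.37320389 -0.43852258 -2.21341553] [ 0.47334564 -0.22315847  0.2043574 ]
[[-0.349, -0.2104, 0.0041], [-0.0021, -0.0014, 0.3809]]
```

View pics/w4.png

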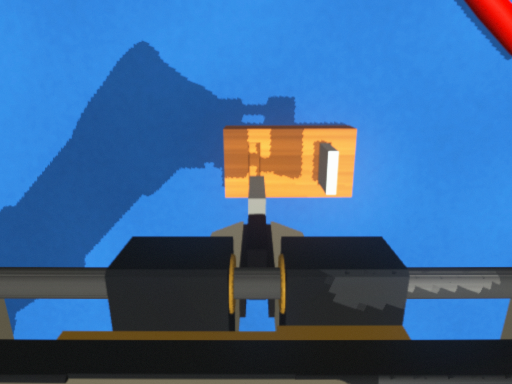

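```bash
python3 - <<'E'
from h import *
print([x.round(4).tolist() for x in delta([.5452,.138,.175],1.5552)])
E
```

```text
[[-0.3117, -0.1961, 0.0292], [-0.0021, -0.0014, 0.3809]]
```

```bash
python3 -m pendant '[{"dp":[-0.02,-0.012,0],"rotation":[0,0,0.03],"fingers":1},{"dp":[-0.06,-0.037,0],"rotation":[0,0,0.08],"fingers":1},{"dp":[-0.1,-0.062,0],"rotation":[0,0,0.13],"fingers":1},{"dp":[-0.14,-0.088,0.005],"rotation":[0,0,0.18],"fingers":1},{"dp":[-0.18,-0.113,0.01],"rotation":[0,0,0.23],"fingers":1},{"dp":[-0.22,-0.138,0.015],"rotation":[0,0,0.28],"fingers":1},{"dp":[-0.26,-0.163,0.02],"rotation":[0,0,0.33],"fingers":1},{"dp":[-0.29,-0.182,0.025],"rotation":[0,0,0.36],"fingers":1},{"dp":[-0.306,-0.193,0.029],"rotation":[0,0,0.38],"fingers":1},{"dp":[-0.3117,-0.1961,0.029],"rotation":[-0.002,-0.0014,0.381],"fingers":1},{"dp":[-0.3117,-0.1961,0.029],"rotation":[-0.002,-0.0014,0.381],"fingers":1},{"dp":[-0.3117,-0.1961,0.029],"rotation":[-0.002,-0.0014,0.381],"fingers":1}]' 25
python3 - <<'E'
from h import *
s=arm.observe(); P=arm.camera_params("wrist"); im=arm.get_image("wrist"); cv2.imwrite("pics/w5.png",im); np.savez("w5.npz",**P,pos=s["position"],rot=s["ee_rot"]); print(s["position"],s["ee_rot"],s["force"],s["ft_torque"],s["clock"])
print(proj(P,[[.5452,.178,.066],[.5452,.172,.072]]))
E
```

```text
clock: 5.48
position: [0.5452, 0.1365, 0.1751]
ee_rot: [2.202, -2.24, 0.001]
force: [-0.2, 0.7, -1.4]
width: 0.097
[0.545178   0.13654252 0.1750712 ] [ 2.20193013e+00 -2.23992466e+00  6.40928895e-04] [-0.23241569  0.70816188 -1.43281843] [-0.01086259 -0.00540146  0.00146026] 5.475
[[203.62519755 181.46932568]
 [210.06333645 183.44463517]]
```

View pics/w5.png

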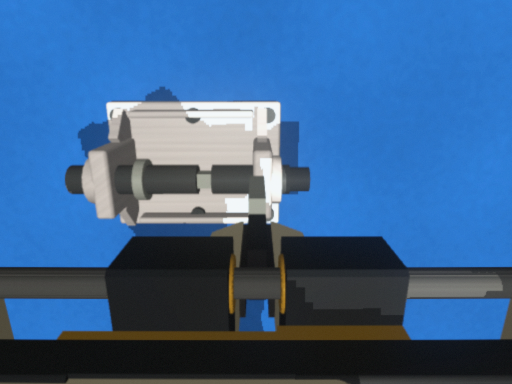

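```bash
python3 - <<'E'
from h import *
im=cv2.imread("pics/w5.png")
cv2.imwrite("pics/w5z.png",cv2.resize(im[95:225,60:320],None,fx=3,fy=3,interpolation=cv2.INTER_CUBIC))
g=im.max(2)
for r in (172,176,180,184,188): print(r,g[r,190:222].tolist())
for c in (180,225): print(c,g[155:205,c].tolist())
print(204,g[155:205,204].tolist())
E
```

```text
172 [70, 70, 69, 70, 70, 64, 53, 60, 76, 85, 88, 88, 91, 90, 90, 90, 89, 91, 91, 90, 87, 75, 71, 70, 71, 70, 71, 71, 71, 70, 72, 69]
176 [74, 73, 75, 75, 77, 67, 97, 154, 167, 168, 169, 169, 170, 169, 169, 170, 167, 169, 169, 166, 147, 100, 78, 79, 75, 77, 76, 77, 77, 77, 77, 74]
180 [79, 78, 79, 80, 78, 67, 79, 149, 166, 169, 169, 168, 169, 168, 169, 170, 169, 167, 169, 167, 148, 106, 85, 83, 83, 84, 82, 83, 83, 82, 84, 84]
184 [74, 72, 73, 74, 72, 64, 68, 144, 166, 168, 169, 167, 166, 169, 167, 169, 168, 168, 167, 166, 148, 99, 79, 78, 76, 76, 78, 77, 77, 76, 76, 77]
188 [69, 69, 67, 68, 69, 67, 55, 89, 114, 126, 167, 179, 181, 181, 180, 181, 179, 181, 181, 180, 174, 119, 79, 71, 69, 69, 72, 71, 71, 70, 73, 72]
180 [207, 206, 204, 204, 203, 204, 207, 206, 202, 163, 94, 58, 60, 62, 63, 66, 69, 69, 69, 70, 72, 75, 71, 75, 77, 77, 76, 75, 72, 71, 71, 68, 67, 67, 64, 63, 60, 61, 108, 174, 202, 207, 206, 209, 208, 205, 205, 205, 209, 209]
225 [207, 207, 206, 206, 205, 206, 208, 205, 200, 163, 97, 64, 62, 65, 66, 69, 70, 70, 72, 74, 75, 78, 81, 81, 83, 85, 83, 81, 78, 78, 74, 75, 73, 71, 71, 67, 62, 65, 107, 172, 198, 204, 209, 232, 243, 244, 243, 242, 227, 209]
204 [208, 205, 205, 205, 205, 206, 206, 206, 206, 206, 207, 207, 207, 204, 198, 159, 108, 90, 95, 140, 168, 169, 169, 169, 167, 169, 169, 169, 169, 167, 169, 168, 170, 180, 194, 196, 201, 203, 201, 201, 203, 204, 209, 208, 208, 206, 204, 204, 208, 209]
```

View pics/w5z.png

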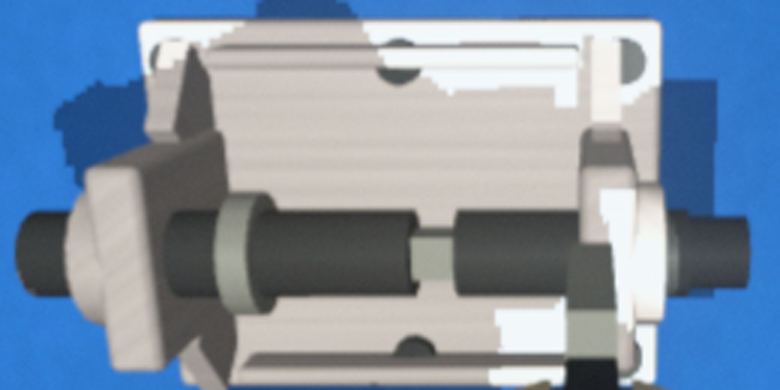

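```bash
python3 - <<'E'
from h import *
D=dict(np.load("w5.npz")); P=D
print("right edge",plane(P,[[210.9,180]],.072),"left top",plane(P,[[194.9,180]],.072),"left bottom",plane(P,[[196.6,180]],.066))
# shaft sides at cols 180,225 -> silhouettes
for c in (180,225): print(plane(P,[[c,164.6],[c,193.6]],.06).round(4).tolist())
print("neck x",plane(P,[[204,174.3],[204,187.5]],.066).round(4).tolist())
im=cv2.imread("pics/w5.png"); g=im.max(2)
for r in (182,190,200,206,215,225): print(r,g[r,240:275].tolist())
R0=R.from_rotvec(D["rot"])
for z in(.0513,.03,.007): print(z,proj(P,[D["pos"]+R0.apply([a,-.02,z]) for a in(-.0045,0,.0045)]).round(1).tolist())
# base corners
b=np.array([(139,22),(662,22),(658,375),(183,388)])/3-.33+[60,95]
print(plane(P,b,.014).round(4).tolist())
E
```

```text
right edge [[0.54803134 0.17117667 0.072     ]] left top [[0.54826183 0.18385049 0.072     ]] left bottom [[0.546542   0.18361603 0.066     ]]
[[0.5582, 0.1974, 0.06], [0.5333, 0.1995, 0.06]]
[[0.5575, 0.1606, 0.06], [0.5326, 0.1617, 0.06]]
neck x [[0.5512, 0.1773, 0.066], [0.5401, 0.178, 0.066]]
182 [81, 81, 81, 82, 82, 81, 83, 83, 83, 87, 90, 92, 89, 90, 91, 90, 90, 92, 91, 92, 92, 92, 89, 102, 183, 244, 249, 250, 249, 248, 248, 249, 249, 250, 250]
190 [67, 69, 68, 68, 70, 68, 70, 70, 75, 84, 90, 88, 89, 89, 89, 87, 90, 89, 89, 88, 91, 88, 90, 91, 117, 230, 248, 250, 249, 247, 247, 248, 249, 249, 249]
200 [249, 249, 249, 249, 249, 250, 249, 247, 205, 172, 168, 168, 169, 169, 168, 169, 168, 167, 169, 168, 167, 168, 169, 167, 171, 200, 243, 249, 249, 246, 241, 206, 218, 227, 228]
206 [249, 249, 249, 249, 249, 249, 249, 248, 218, 179, 170, 167, 167, 168, 169, 167, 168, 167, 169, 167, 167, 168, 167, 167, 168, 173, 191, 196, 194, 187, 176, 173, 242, 249, 249]
215 [107, 106, 105, 107, 105, 107, 105, 105, 85, 53, 43, 42, 43, 41, 44, 44, 43, 43, 45, 44, 44, 44, 43, 43, 49, 98, 176, 193, 189, 178, 165, 125, 118, 145, 241]
225 [103, 103, 98, 61, 46, 41, 44, 38, 33, 32, 33, 35, 34, 30, 33, 34, 31, 32, 32, 36, 34, 32, 32, 34, 34, 32, 38, 44, 47, 48, 54, 91, 101, 102, 102]
0.0513 [[247.2, 175.5], [254.3, 175.5], [261.5, 175.5]]
0.03 [[246.3, 185.2], [254.1, 185.2], [262.0, 185.2]]
0.007 [[245.0, 198.3], [253.9, 198.3], [262.7, 198.3]]
[[0.6069, 0.2706, 0.014], [0.604, 0.1124, 0.014], [0.489, 0.1135, 0.014], [0.4872, 0.2729, 0.014]]
```

```bash
python3 - <<'E'
from h import *
D=dict(np.load("w5.npz")); P=D
g=cv2.imread("pics/w5.png").max(2); print(list(enumerate(g[168:220,256].tolist(),168)))
R0=R.from_rotvec(D["rot"])
for y,z in((-.02,.0513),(-.02,.007),(-.012,.007),(-.012,-.033)): print(y,z,proj(P,[D["pos"]+R0.apply([0,y,z])]).round(1).tolist())
E
```

```text
[(168, 201), (169, 201), (170, 201), (171, 202), (172, 202), (173, 200), (174, 200), (175, 171), (176, 120), (177, 93), (178, 91), (179, 90), (180, 91), (181, 91), (182, 90), (183, 91), (184, 90), (185, 91), (186, 90), (187, 91), (188, 91), (189, 91), (190, 90), (191, 89), (192, 89), (193, 89), (194, 89), (195, 89), (196, 88), (197, 92), (198, 128), (199, 158), (200, 168), (201, 169), (202, 168), (203, 168), (204, 168), (205, 170), (206, 168), (207, 168), (208, 167), (209, 165), (210, 167), (211, 168), (212, 165), (213, 141), (214, 88), (215, 43), (216, 38), (217, 36), (218, 36), (219, 36)]
-0.02 0.0513 [[254.3, 175.5]]
-0.02 0.007 [[253.9, 198.3]]
-0.012 0.007 [[253.9, 213.0]]
-0.012 -0.033 [[253.2, 249.2]]
```

```bash
python3 - <<'E'
from h import *
s=arm.observe(); print(s["position"])
print([x.round(4).tolist() for x in delta([.5454,.1785,.13],1.5552)])
E
```

```text
[0.54523083 0.1366421  0.17518081]
[[-0.0419, 0.0006, 0.0452], [-0.0001, -0.0006, -0.0016]]
```

```bash
python3 -m pendant '[{"dp":[-0.02,0.0005,0],"rotation":[0,0,0],"fingers":1},{"dp":[-0.0375,0.0005,0.01],"rotation":[0,0,0],"fingers":1},{"dp":[-0.042,0.0005,0.03],"rotation":[0,0,0],"fingers":1},{"dp":[-0.042,0.0005,0.045],"rotation":[0,0,0],"fingers":1},{"dp":[-0.042,0.0005,0.045],"rotation":[0,0,0],"fingers":1},{"dp":[-0.042,0.0005,0.045],"rotation":[0,0,0],"fingers":1}]' 25
python3 - <<'E'
from h import *
im=arm.get_image("side"); cv2.imwrite("pics/s6.png",cv2.resize(im[110:220,80:200],None,fx=5,fy=5,interpolation=cv2.INTER_CUBIC))
cv2.imwrite("pics/w6.png",arm.get_image("wrist"))
s=arm.observe(); print(s["position"],s["ee_rot"],s["force"])
E
```

```text
clock: 6.28
position: [0.5457, 0.1786, 0.1304]
ee_rot: [2.202, -2.241, 0.001]
force: [0.7, 0.1, -1.2]
width: 0.099
[0.54602602 0.17858451 0.13086399] [-2.20118562e+00  2.24041151e+00 -1.68197035e-03] [ 1.07055138  0.07476028 -0.72143808]
```

View pics/w6.png

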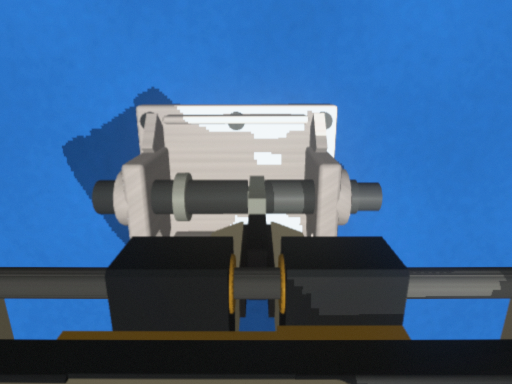

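View pics/s6.png

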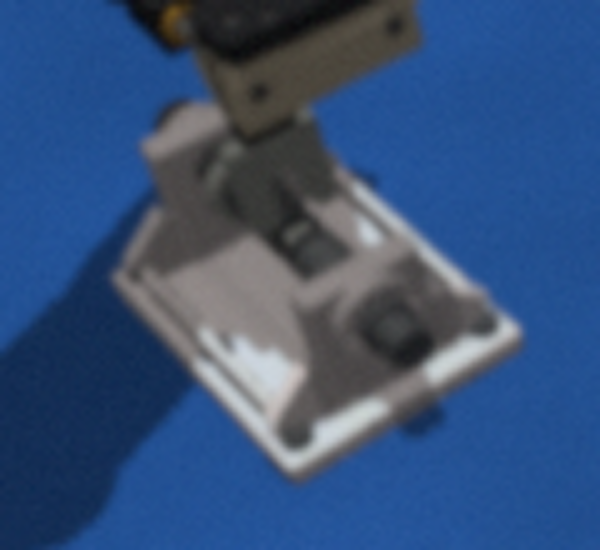

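```bash
python3 - <<'E'
import cv2
im=cv2.imread("pics/w6.png")
cv2.imwrite("pics/w6z.png",cv2.resize(im[150:240,190:330],None,fx=5.5,fy=5.5,interpolation=cv2.INTER_CUBIC))
E
```

```text
(no output)
```

View pics/w6z.png

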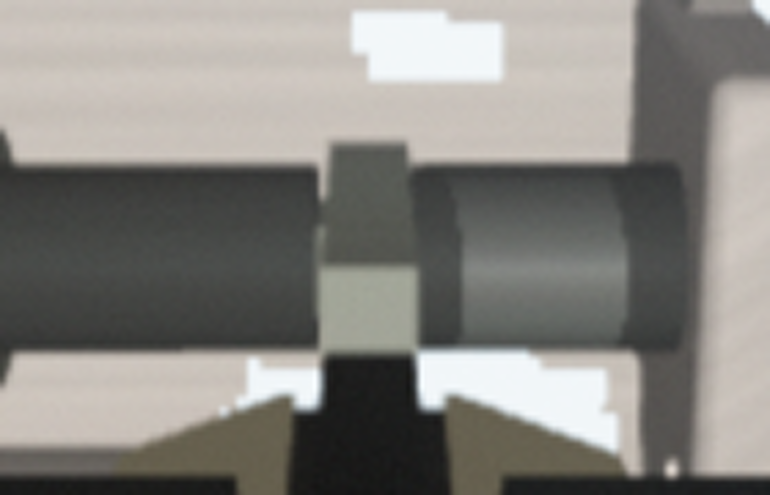

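```bash
python3 -m pendant '[{"dp":[0,0.0003,0.005],"rotation":[0,0,0],"fingers":1},{"dp":[0,0.0003,0.009],"rotation":[0,0,0],"fingers":1},{"dp":[0,0.0003,0.009],"rotation":[0,0,0],"fingers":1},{"dp":[0,0.0003,0.0105],"rotation":[0,0,0],"fingers":1},{"dp":[0,0.0003,0.0105],"rotation":[0,0,0],"fingers":1}]' 25
python3 -m pendant '[{"dp":[0,0,0.001],"rotation":[0,0,0],"fingers":1},{"dp":[0,0,0.002],"rotation":[0,0,0],"fingers":1},{"dp":[0,0,0.002],"rotation":[0,0,0],"fingers":1}]' 25
```

```text
clock: 7.0
position: [0.5457, 0.1786, 0.1203]
ee_rot: [-2.201, 2.241, -0.002]
force: [-0.3, -0.0, -1.1]
width: 0.097
clock: 7.38
position: [0.5456, 0.1786, 0.1182]
ee_rot: [-2.201, 2.241, -0.001]
force: [-0.7, -1.0, -0.9]
width: 0.095
```

```bash
python3 -m pendant '[{"dp":[0,0,0.001],"rotation":[0,0,0],"fingers":1},{"dp":[0,0,0.002],"rotation":[0,0,0],"fingers":1},{"dp":[0,0,0.002],"rotation":[0,0,0],"fingers":1}]' 25
python3 -m pendant '[{"dp":[0,0,0.001],"rotation":[0,0,0],"fingers":1},{"dp":[0,0,0.002],"rotation":[0,0,0],"fingers":1},{"dp":[0,0,0.002],"rotation":[0,0,0],"fingers":1}]' 25
```

```text
clock: 7.75
position: [0.5456, 0.1785, 0.1161]
ee_rot: [-2.202, 2.241, -0.001]
force: [-0.1, -0.8, -1.6]
width: 0.096
clock: 8.12
position: [0.5455, 0.1785, 0.114]
ee_rot: [-2.202, 2.241, -0.001]
force: [-1.2, -0.0, -0.4]
width: 0.1
```

```bash
python3 -m pendant '[{"dp":[0,0,0.002],"rotation":[0,0,0],"fingers":1},{"dp":[0,0,0.004],"rotation":[0,0,0],"fingers":1},{"dp":[0,0,0.005],"rotation":[0,0,0],"fingers":1},{"dp":[0,0,0.005],"rotation":[0,0,0],"fingers":1}]' 25
python3 -m pendant '[{"dp":[0,0,0.002],"rotation":[0,0,0],"fingers":1},{"dp":[0,0,0.004],"rotation":[0,0,0],"fingers":1},{"dp":[0,0,0.005],"rotation":[0,0,0],"fingers":1},{"dp":[0,0,0.005],"rotation":[0,0,0],"fingers":1}]' 25
python3 -m pendant '[{"dp":[0,0,0.002],"rotation":[0,0,0],"fingers":1},{"dp":[0,0,0.004],"rotation":[0,0,0],"fingers":1},{"dp":[0,0,0.005],"rotation":[0,0,0],"fingers":1},{"dp":[0,0,0.005],"rotation":[0,0,0],"fingers":1}]' 25
```

```text
clock: 8.62
position: [0.5454, 0.1784, 0.1088]
ee_rot: [2.202, -2.241, 0.001]
force: [0.6, -0.2, -1.2]
width: 0.097
clock: 9.12
position: [0.5454, 0.1784, 0.1037]
ee_rot: [2.202, -2.241, 0.001]
force: [-0.0, 0.9, -1.2]
width: 0.096
clock: 9.62
position: [0.5453, 0.1784, 0.0986]
ee_rot: [2.202, -2.241, 0.001]
force: [-0.1, -0.6, -0.9]
width: 0.099
```

```bash
python3 -m pendant '[{"dp":[0,0,0.002],"rotation":[0,0,0],"fingers":1},{"dp":[0,0,0.004],"rotation":[0,0,0],"fingers":1},{"dp":[0,0,0.005],"rotation":[0,0,0],"fingers":1},{"dp":[0,0,0.005],"rotation":[0,0,0],"fingers":1}]' 25
python3 -m pendant '[{"dp":[0,0,0.001],"rotation":[0,0,0],"fingers":1},{"dp":[0,0,0.001],"rotation":[0,0,0],"fingers":1}]' 25
python3 -m pendant '[{"dp":[0,0,0.001],"rotation":[0,0,0],"fingers":1},{"dp":[0,0,0.001],"rotation":[0,0,0],"fingers":1}]' 25
```

```text
clock: 10.12
position: [0.5453, 0.1784, 0.0935]
ee_rot: [2.201, -2.24, 0.001]
force: [-0.8, -0.8, -0.3]
width: 0.098
clock: 10.38
position: [0.5452, 0.1784, 0.0925]
ee_rot: [2.201, -2.24, 0.001]
force: [0.4, 0.4, -0.4]
width: 0.096
clock: 10.62
position: [0.5452, 0.1783, 0.0914]
ee_rot: [2.201, -2.24, 0.001]
force: [-0.3, -0.3, -1.2]
width: 0.097
```

```bash
python3 -m pendant '[{"dp":[0,0,0.001],"rotation":[0,0,0],"fingers":1},{"dp":[0,0,0.001],"rotation":[0,0,0],"fingers":1}]' 25
python3 - <<'E'
from h import *
im=arm.get_image("wrist"); cv2.imwrite("pics/w7.png",im); s=arm.observe(); print(s["position"],s["force"])
P=arm.camera_params("wrist"); R0=R.from_rotvec(s["ee_rot"])
for y,z in((-.02,.0513),(-.02,.007),(-.012,.007)): print(y,z,proj(P,[s["position"]+R0.apply([0,y,z])]).round(1).tolist())
cv2.imwrite("pics/w7z.png",cv2.resize(im[140:250,190:330],None,fx=5.5,fy=5.4,interpolation=cv2.INTER_CUBIC))
E
```

```text
clock: 10.88
position: [0.5453, 0.1784, 0.0912]
ee_rot: [2.202, -2.241, 0.001]
force: [-1.9, -0.6, 7.4]
width: 0.096
[0.54530831 0.17841665 0.09121156] [-2.75048741 -1.14009562  8.29347499]
-0.02 0.0513 [[254.3, 175.4]]
-0.02 0.007 [[253.8, 198.3]]
-0.012 0.007 [[253.9, 212.9]]
```

View pics/w7z.png

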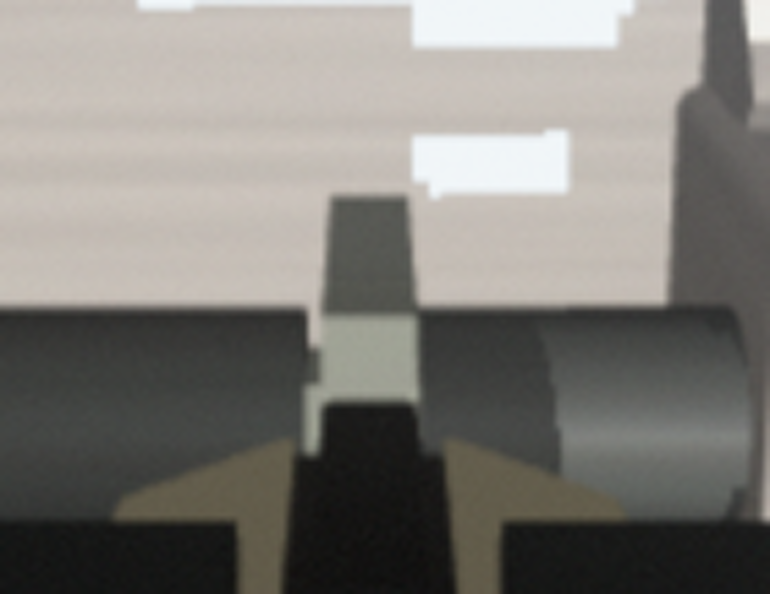

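The fork seats at TCP z 0.0912 with about 9 N, so it is fully home. I'll ease the press, then slide toward +y (tool −x).

```bash
python3 -m pendant '[{"dp":[0,0,-0.0008],"rotation":[0,0,0],"fingers":1},{"dp":[0,0,-0.0008],"rotation":[0,0,0],"fingers":1},{"dp":[0,0,-0.0008],"rotation":[0,0,0],"fingers":1}]' 25
python3 -m pendant '[{"dp":[-0.001,0,0],"rotation":[0,0,0],"fingers":1},{"dp":[-0.002,0,0],"rotation":[0,0,0],"fingers":1},{"dp":[-0.003,0,0],"rotation":[0,0,0],"fingers":1},{"dp":[-0.003,0,0],"rotation":[0,0,0],"fingers":1}]' 25
```

```text
clock: 11.3
position: [0.5452, 0.1784, 0.0918]
ee_rot: [2.201, -2.241, 0.001]
force: [0.4, 0.3, -0.9]
width: 0.097
clock: 11.8
position: [0.5453, 0.1807, 0.0917]
ee_rot: [2.2, -2.24, 0.002]
force: [0.4, -2.9, -0.7]
width: 0.1
```

```bash
python3 -m pendant '[{"dp":[-0.001,0,0],"rotation":[0,0,0],"fingers":1},{"dp":[-0.002,0,0],"rotation":[0,0,0],"fingers":1},{"dp":[-0.003,0,0],"rotation":[0,0,0],"fingers":1},{"dp":[-0.003,0,0],"rotation":[0,0,0],"fingers":1}]' 25
python3 -m pendant '[{"dp":[-0.001,0,0],"rotation":[0,0,0],"fingers":1},{"dp":[-0.002,0,0],"rotation":[0,0,0],"fingers":1},{"dp":[-0.003,0,0],"rotation":[0,0,0],"fingers":1},{"dp":[-0.003,0,0],"rotation":[0,0,0],"fingers":1}]' 25
```

```text
clock: 12.3
position: [0.5452, 0.1817, 0.0917]
ee_rot: [2.197, -2.24, 0.004]
force: [0.0, -8.1, 2.8]
width: 0.098
clock: 12.8
position: [0.5453, 0.1831, 0.0917]
ee_rot: [2.195, -2.24, 0.005]
force: [-1.4, -7.5, 3.1]
width: 0.095
```

```bash
python3 -m pendant '[{"dp":[-0.002,0,0],"rotation":[0,0,0],"fingers":1},{"dp":[-0.003,0,0],"rotation":[0,0,0],"fingers":1},{"dp":[-0.004,0,0],"rotation":[0,0,0],"fingers":1},{"dp":[-0.005,0,0],"rotation":[0,0,0],"fingers":1},{"dp":[-0.006,0,0],"rotation":[0,0,0],"fingers":1},{"dp":[-0.006,0,0],"rotation":[0,0,0],"fingers":1}]' 25
python3 - <<'E'
from h import *
s=arm.observe(); print(s["position"],s["force"],[x.round(4).tolist() for x in delta(s["position"],1.5552)])
E
```

```text
clock: 13.55
position: [0.5453, 0.1873, 0.0917]
ee_rot: [2.192, -2.24, 0.007]
force: [-0.4, -7.6, 4.1]
width: 0.096
[0.54533007 0.18730599 0.09169788] [-0.37764345 -7.57024765  4.0532663 ] [[0.0, 0.0, 0.0], [0.0019, -0.0085, -0.006]]
```

```bash
python3 -m pendant '[{"dp":[-0.002,0,0],"rotation":[0,-0.004,-0.003],"fingers":1},{"dp":[-0.003,0,0],"rotation":[0,-0.004,-0.003],"fingers":1},{"dp":[-0.004,0,0],"rotation":[0,-0.004,-0.003],"fingers":1},{"dp":[-0.005,0,0],"rotation":[0,-0.004,-0.003],"fingers":1},{"dp":[-0.005,0,0],"rotation":[0,-0.004,-0.003],"fingers":1}]' 25
python3 -m pendant '[{"dp":[-0.0015,0,0],"rotation":[0,0,0],"fingers":1},{"dp":[-0.0025,0,0],"rotation":[0,0,0],"fingers":1},{"dp":[-0.0025,0,0],"rotation":[0,0,0],"fingers":1}]' 25
python3 - <<'E'
from h import *
im=arm.get_image("top"); cv2.imwrite("pics/t8.png",cv2.resize(im[180:260,50:170],None,fx=6.6,fy=6.6,interpolation=cv2.INTER_CUBIC))
im=arm.get_image("wrist"); cv2.imwrite("pics/w8.png",im)
E
```

```text
clock: 14.18
position: [0.5454, 0.1906, 0.0917]
ee_rot: [2.195, -2.239, 0.005]
force: [0.2, -8.7, 2.5]
width: 0.098
clock: 14.55
position: [0.5455, 0.1914, 0.0917]
ee_rot: [2.192, -2.239, 0.007]
force: [-1.4, -7.9, 3.9]
width: 0.098
```

View pics/t8.png

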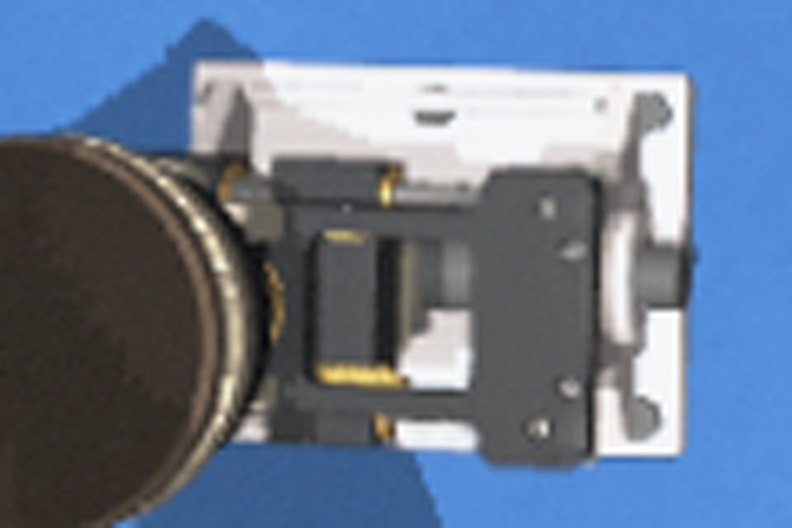

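View pics/w8.png

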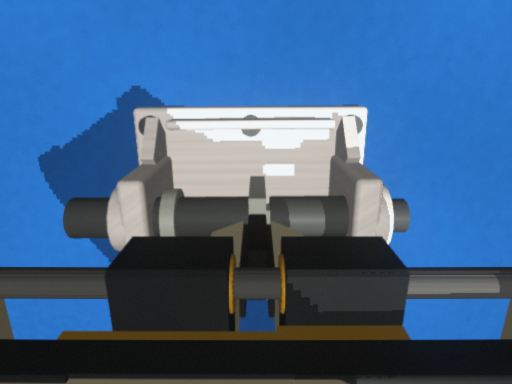

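The flange at (170,213) is nearly on the lug. I'll continue in small steps, watching for the force to rise.

```bash
python3 -m pendant '[{"dp":[-0.0015,0,0],"rotation":[0,-0.003,-0.003],"fingers":1},{"dp":[-0.0025,0,0],"rotation":[0,-0.003,-0.003],"fingers":1},{"dp":[-0.0025,0,0],"rotation":[0,-0.003,-0.003],"fingers":1}]' 25
python3 -m pendant '[{"dp":[-0.0015,0,0],"rotation":[0,0,0],"fingers":1},{"dp":[-0.0025,0,0],"rotation":[0,0,0],"fingers":1},{"dp":[-0.0025,0,0],"rotation":[0,0,0],"fingers":1}]' 25
```

```text
clock: 15.02
position: [0.5455, 0.1921, 0.0917]
ee_rot: [2.195, -2.237, 0.005]
force: [-0.4, -7.7, 3.7]
width: 0.099
clock: 15.4
position: [0.5455, 0.1929, 0.0917]
ee_rot: [2.192, -2.237, 0.007]
force: [-0.4, -7.8, 3.1]
width: 0.095
```

```bash
python3 -m pendant '[{"dp":[-0.0015,0,0],"rotation":[0,-0.003,-0.003],"fingers":1},{"dp":[-0.0025,0,0],"rotation":[0,-0.003,-0.003],"fingers":1},{"dp":[-0.0025,0,0],"rotation":[0,-0.003,-0.003],"fingers":1}]' 25
python3 - <<'E'
from h import *
s=arm.observe(); P=arm.camera_params("wrist");im=arm.get_image("wrist"); cv2.imwrite("pics/w9z.png",cv2.resize(im[150:270,60:270],None,fx=3.8,fy=3.8,interpolation=cv2.INTER_CUBIC)); print(s["position"],s["force"])
E
```

```text
clock: 15.78
position: [0.5456, 0.1937, 0.0917]
ee_rot: [2.194, -2.235, 0.006]
force: [-1.1, -7.2, 2.8]
width: 0.095
[0.54555945 0.19365675 0.09165882] [-1.0681459  -7.23243087  2.7696634 ]
```

View pics/w9z.png

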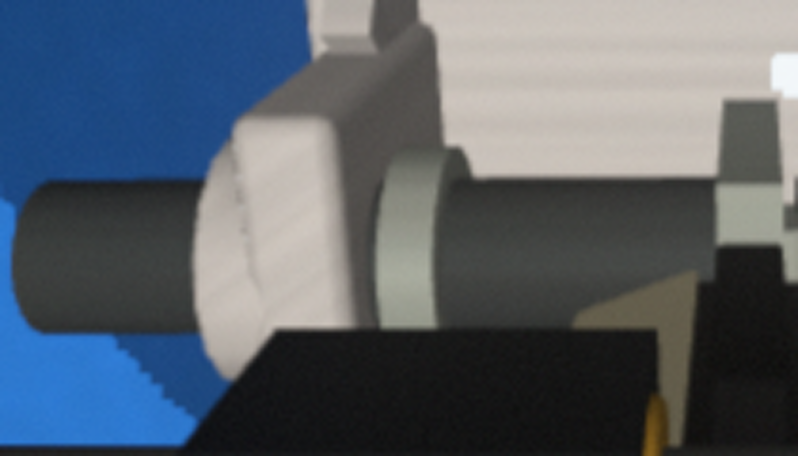

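```bash
python3 -m pendant '[{"dp":[-0.0015,0,0],"rotation":[0,-0.003,-0.003],"fingers":1},{"dp":[-0.0025,0,0],"rotation":[0,-0.003,-0.003],"fingers":1},{"dp":[-0.0025,0,0],"rotation":[0,-0.003,-0.003],"fingers":1}]' 25
python3 -m pendant '[{"dp":[-0.0015,0,0],"rotation":[0,-0.003,-0.003],"fingers":1},{"dp":[-0.0025,0,0],"rotation":[0,-0.003,-0.003],"fingers":1},{"dp":[-0.0025,0,0],"rotation":[0,-0.003,-0.003],"fingers":1}]' 25
```

```text
clock: 16.2
position: [0.5456, 0.1944, 0.0917]
ee_rot: [2.196, -2.233, 0.004]
force: [-0.9, -7.8, 3.5]
width: 0.098
clock: 16.58
position: [0.5456, 0.1952, 0.0917]
ee_rot: [2.198, -2.231, 0.003]
force: [-0.4, -8.3, 3.1]
width: 0.096
```

```bash
python3 -m pendant '[{"dp":[-0.0015,0,0],"rotation":[0,-0.003,0],"fingers":1},{"dp":[-0.0025,0,0],"rotation":[0,-0.003,0],"fingers":1},{"dp":[-0.0025,0,0],"rotation":[0,-0.003,0],"fingers":1}]' 25
python3 - <<'E'
from h import *
s=arm.observe(); P=arm.camera_params("wrist");im=arm.get_image("wrist"); cv2.imwrite("pics/w10z.png",cv2.resize(im[150:270,60:270],None,fx=3.8,fy=3.8,interpolation=cv2.INTER_CUBIC)); print(s["position"],s["force"],delta(s["position"],1.5552))
E
```

```text
clock: 16.95
position: [0.5456, 0.1959, 0.0916]
ee_rot: [2.197, -2.233, 0.001]
force: [-0.8, -6.6, 3.5]
width: 0.097
[0.54561232 0.19591344 0.09161065] [-0.80734704 -6.55172276  3.54640183] (array([-1.74874273e-05,  2.15083524e-05,  7.55824982e-06]), array([ 0.00581728, -0.00696017, -0.00042515]))
```

View pics/w10z.png

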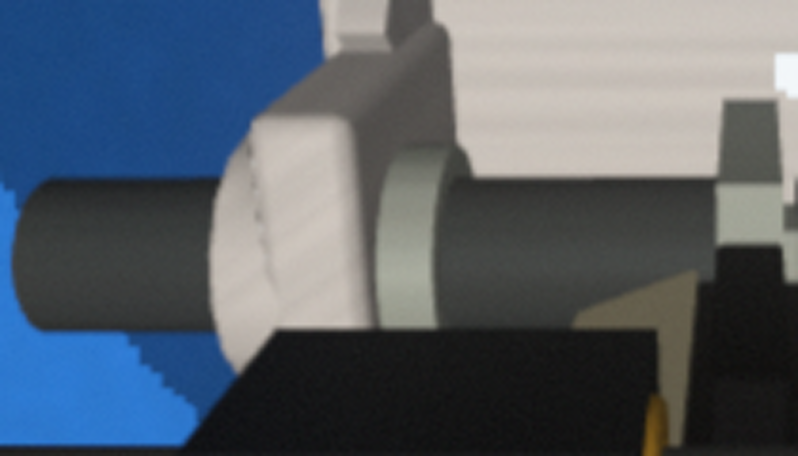

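```bash
python3 -m pendant '[{"dp":[-0.0015,0,0],"rotation":[0,-0.003,0],"fingers":1},{"dp":[-0.0025,0,0],"rotation":[0,-0.003,0],"fingers":1},{"dp":[-0.0025,0,0],"rotation":[0,-0.003,0],"fingers":1}]' 25
python3 -m pendant '[{"dp":[-0.0015,0,0],"rotation":[0,-0.003,0],"fingers":1},{"dp":[-0.0025,0,0],"rotation":[0,-0.003,0],"fingers":1},{"dp":[-0.0025,0,0],"rotation":[0,-0.003,0],"fingers":1}]' 25
```

```text
clock: 17.38
position: [0.5456, 0.1965, 0.0916]
ee_rot: [2.196, -2.234, -0.0]
force: [-0.4, -8.0, 3.5]
width: 0.095
clock: 17.75
position: [0.5457, 0.1966, 0.0916]
ee_rot: [2.194, -2.235, -0.001]
force: [-0.4, -9.2, 4.0]
width: 0.094
```

```bash
python3 -m pendant '[{"dp":[-0.0015,0,0],"rotation":[0,0,0],"fingers":1},{"dp":[-0.003,0,0],"rotation":[0,0,0],"fingers":1},{"dp":[-0.003,0,0],"rotation":[0,0,0],"fingers":1},{"dp":[-0.003,0,0],"rotation":[0,0,0],"fingers":1}]' 25
```

```text
clock: 18.25
position: [0.5457, 0.1967, 0.0915]
ee_rot: [2.189, -2.235, 0.002]
force: [-0.7, -11.2, 4.8]
width: 0.094
```

```bash
python3 -m pendant '[{"dp":[-0.003,0,0],"rotation":[0,0,0],"fingers":1},{"dp":[-0.0042,0,0],"rotation":[0,0,0],"fingers":1},{"dp":[-0.0042,0,0],"rotation":[0,0,0],"fingers":1}]' 25
python3 - <<'E'
from h import *
s=arm.observe();im=arm.get_image("wrist"); cv2.imwrite("pics/w11z.png",cv2.resize(im[150:270,60:270],None,fx=3.8,fy=3.8,interpolation=cv2.INTER_CUBIC)); print(s["position"],s["force"],delta(s["position"],1.5552))
E
```

```text
clock: 18.62
position: [0.5458, 0.197, 0.0915]
ee_rot: [2.184, -2.235, 0.006]
force: [-2.0, -13.5, 7.5]
width: 0.098
[0.54577557 0.19695616 0.09153172] [ -1.96194765 -13.54555391   7.5340705 ] (array([-7.18910783e-05, -4.43994730e-05, -3.76482928e-05]), array([ 0.00910976, -0.01503785, -0.00773883]))
```

View pics/w11z.png

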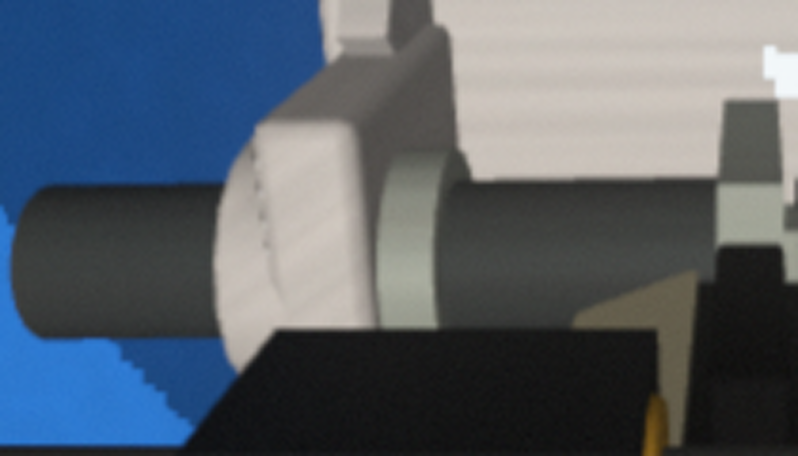

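The advance stopped at y ≈ 0.1967 while the force rose from 8 to 13.5 N, so the flange is against the lug. I'll relax, centre the fork in the groove, and straighten it.

```bash
python3 -m pendant '[{"dp":[0.001,0,0],"rotation":[0.004,-0.007,-0.004],"fingers":1},{"dp":[0.002,0,0],"rotation":[0.008,-0.015,-0.007],"fingers":1},{"dp":[0.002,0,0],"rotation":[0.008,-0.015,-0.007],"fingers":1},{"dp":[0.002,0,0],"rotation":[0.008,-0.015,-0.007],"fingers":1}]' 25
python3 - <<'E'
from h import *
s=arm.observe();im=arm.get_image("wrist"); cv2.imwrite("pics/w12z.png",cv2.resize(im[140:250,190:330],None,fx=5.5,fy=5.4,interpolation=cv2.INTER_CUBIC)); print(s["position"],s["force"],delta(s["position"],1.5552))
E
```

```text
clock: 19.18
position: [0.5457, 0.1955, 0.0916]
ee_rot: [2.204, -2.239, -0.002]
force: [-0.7, 0.3, -0.4]
width: 0.095
[0.54567837 0.19553148 0.09159452] [-0.7207041   0.28031185 -0.43958653] (array([-7.98496565e-05,  2.56118374e-05, -2.50770391e-05]), array([ 0.0009484 ,  0.00046151, -0.00024997]))
```

View pics/w12z.png

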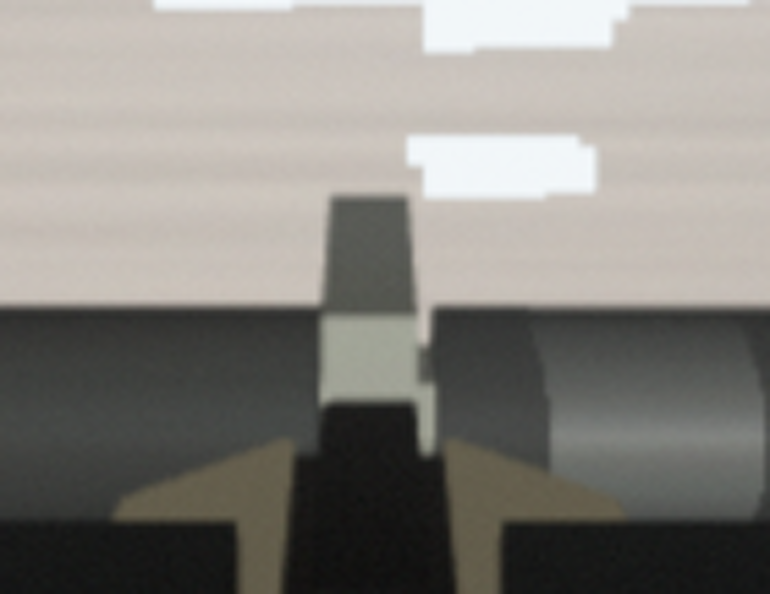

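```bash
python3 -m pendant '[{"dp":[0.001,0,0.0003],"rotation":[0,0,0],"fingers":1},{"dp":[0.001,0,0.0003],"rotation":[0,0,0],"fingers":1},{"dp":[0.001,0,0.0003],"rotation":[0,0,0],"fingers":1}]' 25
python3 -m pendant '[{"dp":[0,0,0],"rotation":[0,0,0],"fingers":0.75},{"dp":[0,0,0],"rotation":[0,0,0],"fingers":0.5},{"dp":[0,0,0],"rotation":[0,0,0],"fingers":0.3},{"dp":[0,0,0],"rotation":[0,0,0],"fingers":0.3},{"dp":[0,0,0],"rotation":[0,0,0],"fingers":0.3}]'
python3 - <<'E'
from h import *
s=arm.observe();im=arm.get_image("wrist"); cv2.imwrite("pics/w13.png",im); print(s["position"],s["force"],s["width"])
E
```

```text
clock: 19.6
position: [0.5457, 0.1946, 0.0913]
ee_rot: [2.204, -2.239, -0.002]
force: [0.2, -0.1, -0.7]
width: 0.092
clock: 20.23
position: [0.5457, 0.1946, 0.0913]
ee_rot: [2.204, -2.239, -0.002]
force: [0.1, 0.4, 0.1]
width: 0.351
[0.54570412 0.1945659  0.09128203] [0.07576355 0.3885199  0.08582512] 0.35065899453923466
```

View pics/w13.png

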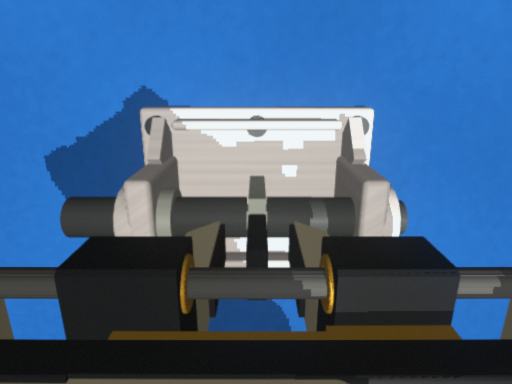

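The jaws are open and clear of the fork (grip at columns 246–267, upright). Next I retreat upward and then away, so the top camera has a clear view.

```bash
python3 -m pendant '[{"dp":[0,0,-0.01],"rotation":[0,0,0],"fingers":0.3},{"dp":[0,0,-0.04],"rotation":[0,0,0],"fingers":0.3},{"dp":[0,0,-0.08],"rotation":[0,0,0],"fingers":0.3},{"dp":[0,0,-0.12],"rotation":[0,0,0],"fingers":0.3},{"dp":[0.05,0,-0.12],"rotation":[0,0,0],"fingers":0.3},{"dp":[0.1,0,-0.12],"rotation":[0,0,0],"fingers":0.3},{"dp":[0.15,0,-0.12],"rotation":[0,0,0],"fingers":0.3},{"dp":[0.2,0,-0.12],"rotation":[0,0,0],"fingers":0.3},{"dp":[0.2,0,-0.12],"rotation":[0,0,0],"fingers":0.3},{"dp":[0.2,0,-0.12],"rotation":[0,0,0],"fingers":0.3}]'
python3 - <<'E'
from h import *
im=arm.get_image("top"); cv2.imwrite("pics/t14.png",im); cv2.imwrite("pics/t14z.png",cv2.resize(im[180:260,50:170],None,fx=6.6,fy=6.6,interpolation=cv2.INTER_CUBIC))
im=arm.get_image("side"); cv2.imwrite("pics/s14z.png",cv2.resize(im[110:220,80:200],None,fx=5,fy=5,interpolation=cv2.INTER_CUBIC))
E
```

```text
clock: 21.52
position: [0.5428, -0.005, 0.2118]
ee_rot: [-2.203, 2.239, 0.002]
force: [1.0, 0.1, -0.5]
width: 0.352
```

View pics/t14z.png

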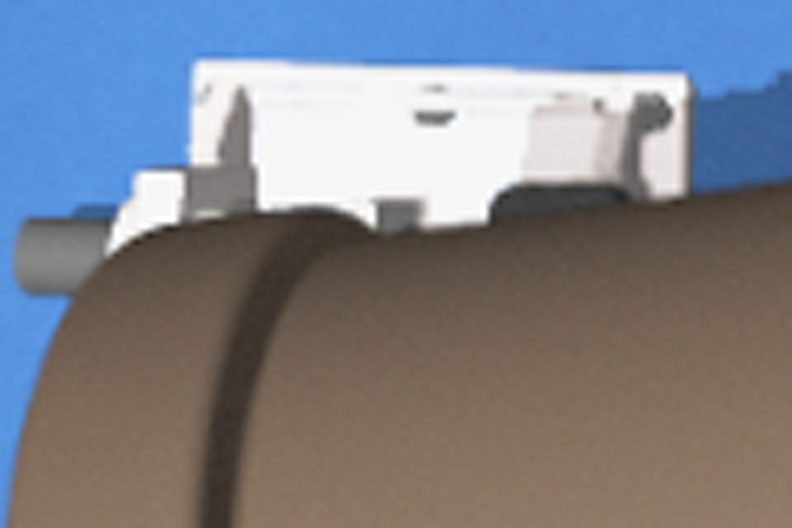

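View pics/s14z.png

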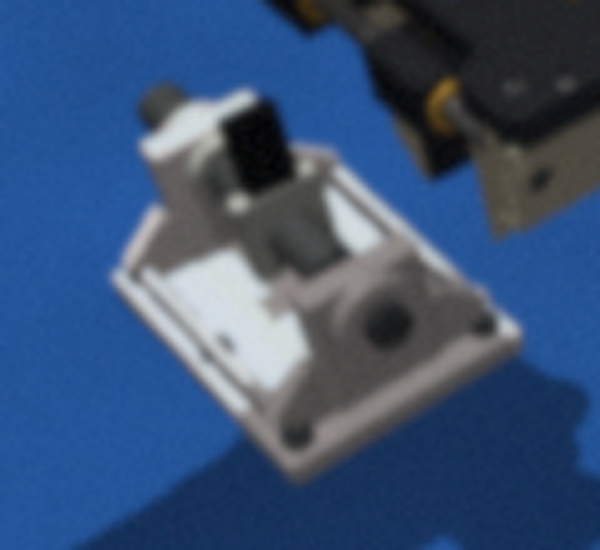

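View pics/t14.png

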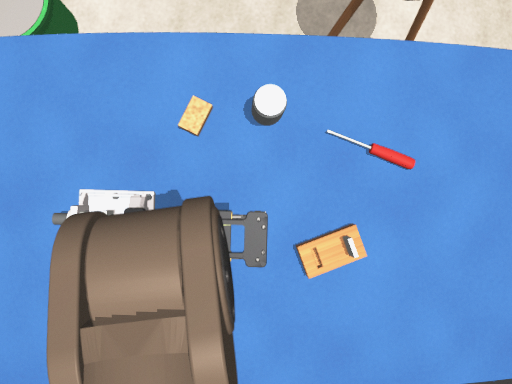

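```bash
python3 -m pendant '[{"dp":[0.05,0.01,-0.01],"rotation":[0,0,0],"fingers":0.3},{"dp":[0.1,0.03,-0.02],"rotation":[0,0,0],"fingers":0.3},{"dp":[0.15,0.05,-0.03],"rotation":[0,0,0],"fingers":0.3},{"dp":[0.2,0.07,-0.03],"rotation":[0,0,0],"fingers":0.3},{"dp":[0.25,0.1,-0.03],"rotation":[0,0,0],"fingers":0.3},{"dp":[0.28,0.12,-0.03],"rotation":[0,0,0],"fingers":0.3},{"dp":[0.28,0.12,-0.03],"rotation":[0,0,0],"fingers":0.3},{"dp":[0.28,0.12,-0.03],"rotation":[0,0,0],"fingers":0.3}]'
python3 - <<'E'
from h import *
im=arm.get_image("top"); cv2.imwrite("pics/t15.png",im); cv2.imwrite("pics/t15z.png",cv2.resize(im[180:260,50:170],None,fx=6.6,fy=6.6,interpolation=cv2.INTER_CUBIC))
T=arm.camera_params("top")
H=np.array([.5458,.1916,0])
for y in(-.003,0,.004): print(y,((proj(T,[H+[0,y,.084+.04],H+[0.016,y,.044+.04]])+.42-[50,180])*6.6).round(0).tolist())
E
```

```text
clock: 22.62
position: [0.42, -0.2808, 0.2413]
ee_rot: [-2.208, 2.233, 0.002]
force: [1.1, 0.9, -0.3]
width: 0.352
-0.003 [[326.0, 280.0], [374.0, 216.0]]
0 [[315.0, 280.0], [363.0, 215.0]]
0.004 [[301.0, 280.0], [350.0, 215.0]]
```

View pics/t15z.png

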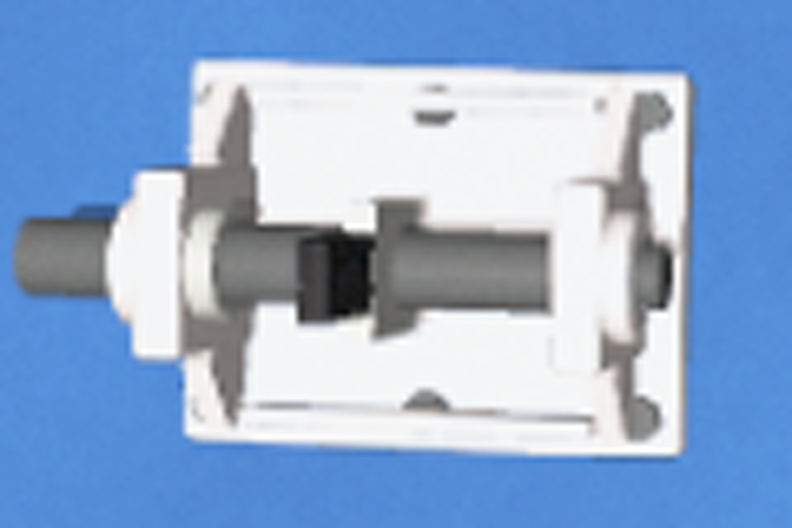

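```bash
python3 - <<'E'
from h import *
a=cv2.imread("pics/top0.png"); b=cv2.imread("pics/t15.png")
for n,(x0,y0,x1,y1) in dict(block=(170,85,225,145),tin=(240,75,300,135),driver=(315,120,425,180)).items():
    print(n,cv2.absdiff(a,b)[y0:y1,x0:x1].max(2).mean().round(2))
print(cv2.absdiff(a,b)[230:262,340:362].max(2).mean().round(2),"gauge")
arm.sign_off()
E
```

```text
block 5.86
tin 4.9
driver 5.98
5.57 gauge
the job is handed in; nothing more can be done
```

I took the fork from the rack and slid it fully home in the shaft groove. I then pushed the shaft until its flange stopped against the +y lug, released the fork there, and handed the job in at about 22.7 s.

**Seating:** I located the groove in the images rather than by sliding along the shaft. The fork went straight in, and contact came at a fork height of about 40 mm with roughly 9 N.

**Slide:** The shaft moved at about 8 N. It stopped at TCP y ≈ 0.197, with the measured force rising to 13.5 N. The highest force I saw was about 16 N, well under the 30 N limit, though I only saw readings at the end of each move.

**Last checks:**
- **Fork position:** The top view shows the fork upright in the groove about 0.5 mm past the middle of the casting, with the flange against the lug.
- **Other things:** The block, tin, screwdriver and gauge show only small, even differences between the first and last top pictures, so none appears to have moved.
- **Robot:** It ended well clear of everything.

**One disagreement:** The arm's own reading put the fork about 3 mm past the casting centre I measured with the top camera, while the final top picture and the flange stop both say about 0 to 0.5 mm. I put this down to the roughly 2 mm camera calibration; both values are inside the allowed −3 to +4 mm.

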